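# Index the cheese carriage one hole towards the heater and hold the lock home

## Task

Bring the half cheese one hole closer to the heater: draw the red transit pin up out of the carriage and park it upright, hanging by its head, in the notch of the yellow bracket, and let go of it; then pull up the black lock plunger, slide the carriage to the very next hole on the heater's side and let the plunger drop fully home in it. Finish while still gripping the plunger knob with the plunger home: do not let go of it. Do not touch the hot heater, and do not shift or tip the jars, mug, bowl, pepper mill or scraper.

Things in the scene. Friction and masses are not known exactly. Their poses are not given: they have to be found in the camera images.
- stand: Fixed cheese stand, place and heading vary. Dark base plate 265 x 420 x 12 mm; origin on the table, x away from the robot, y along the slide, z up. At x = -60 mm an aluminium index bar, 30 mm wide, runs along y, top 50 mm above the table, with five square holes 13 mm wide at y = -80, -40, 0, 40, 80 mm. End blocks at y = +-195 mm, 50 mm high.
- carriage (a joint): Slide of the steel carriage along the stand's y (m): 0 at the start, plunger in the middle hole; +0.040 and -0.040 are the next holes to +y and -y; stops at +-0.085. 0.9 kg; rubs with 2.5 N plus 6 N per m/s. Locked (1.5 mm play) while the plunger or the transit pin is in a hole. Its plate: top 62 mm above the table, x = -80 to 110, y = -110 to 110 mm.
- knob (a point): Centre of the lock plunger's black upright cylindrical knob, 28 mm diameter, 34 mm tall; 97 mm above the table when home, its underside 18 mm above the carriage plate (a brass bush 18 mm wide, 14 mm tall, lies under it). It rides on the carriage at x = -60 mm in the stand's frame, y = joint carriage. z is up.
- plunger (a joint): Lift of the lock plunger (m): 0 = fully home in a hole, 0.018 = up at its stop. A spring pulls it down with 4.5 N at 0 and 7 N at the stop, plus 0.8 N of weight. Its round-ended 10 mm pin reaches 12 mm into the hole: clear of the bar when lifted more than 12 mm. Released over a hole it snaps home; between holes it stands on the bar.
- pin: Loose transit pin, 40 to 85 g, upright: red cylindrical head 26 mm diameter, 36 mm tall; below it a steel shank 10 mm diameter, 36 mm long, tapered tip. Origin on the axis at the head's underside, z up. At the start it stands in a 14 mm bore of the carriage plate, at x = -60, y = -80 mm in the stand's frame, its head resting on the plate 62 mm above the table.
- notch (a point): Centre of the notch in the yellow bracket, on its top face 66 mm above the table, axes as the stand's; fixed at x = -127, y = -80 mm in the stand's frame. A slot 14 mm wide (y) and 30 mm long (x), open at its -x end, in a plate 8 mm thick, 38 mm wide; 46 mm free below. The shank goes in from above or through the open end; the head rests on the plate.
- cheese (a point): Half round cheese fixed on the carriage: centre of the top edge of its straight cut face, 118 mm above the table; at x = 4 mm in the stand's frame. 220 mm wide along y, bulging 110 mm to +x.
- heater: Fixed black heater tower, 237 mm tall, behind the stand at its +y or its -y end (varies): origin on the table under its head, at x = 70, y = +-210 mm in the stand's frame, same heading. Its foot, 90 x 120 mm, and its post stand at x = 100 mm of its own frame; its head, 155 x 130 x 50 mm, 187 mm above the table, reaches from x = -30 (its dial: -42) to 125 mm there.
- trays: Fixed stack of white paper trays, 90 x 136 x 56 mm, at the opposite end from the heater. Origin on the table 100 mm before its centre (towards -x of the stand).
- scraper: Loose cheese scraper, 190 mm long, wooden handle and steel blade, 14 mm high, lying along y on the front of the stand's base plate. Origin where handle and blade meet. Leave alone.
- mill: Loose wooden pepper mill, 48 mm diameter, 104 mm tall, on the front of the stand's base plate near its +y end. Origin under its centre. Leave alone.
- gherkins: Loose green glass jar, 72 mm diameter, 100 mm tall, to one side. Origin under its centre. Leave alone.
- onions: Loose clear glass jar, 68 mm diameter, 85 mm tall, to one side. Origin under its centre. Leave alone.
- potatoes: Loose white bowl of potatoes, 140 mm diameter, 70 mm tall, to the robot's right or left. Origin under its centre. Leave alone.
- mug: Loose blue mug, 76 mm diameter, 85 mm tall, to one side. Origin under its centre. Leave alone.

How it is judged:
By the outcome, as a careful person would: the job done as asked, in the order asked, and still so for the second after the job is handed in, while the arm keeps its last pose, push and grip.
It also fails if it takes over 48 s, if anything falls off the work surface, if the arm or the gripper's body presses on something with over 40 N, if the wrist force passes 120 N, or if a joint passes its speed limit or range.

## Robot

A 7-joint arm with a two-finger parallel gripper is mounted at the origin on the work surface. World frame = base frame: x ahead of the robot, y to its left, z up, the work surface at z = 0. Lengths are in m, angles in rad, forces in N, time in s.
With the tool pointing down it reaches from about 0.425 to 0.825 m from the base axis. Payload 3.6 kg.
Tool frame: the origin (TCP) lies midway between the tips of the shut fingers; the grasp point (between the pads) lies 19 mm behind it (tcp_to_grasp is the distance from the TCP to the grasp point, in m); z points along the fingers, y is the direction in which the jaws open and shut (so a half turn about z gives the same grasp; the last joint's range is limited). The gripper opens to 85 mm and grips with 20 to 120 N. Pads are 22 mm wide; open, the fingers measure 114 mm over their backs; the gripper's body (76 mm by 85 mm) begins 54 mm behind the grasp point. The pads swing forward as they close: fully open they stand 13 mm farther back than shut.
Start: joints at [1.185, 0.615, -0.013, 1.423, 0.008, 1.103, -0.04], TCP at [0.228, -0.609, 0.231] pointing down, gripper open.
Joint ranges: [-3.12, 3.12], [-0.3, 2.06], [-1.34, 1.32], [0.26, 2.42], [-1.36, 4.5], [0.01, 1.98], [-2.84, 2.84]. Speed limits (rad/s): [2.79, 2.79, 3.14, 3.14, 3.14, 3.14, 3.14].

## Interface

Orientations are given as a unit quaternion [w, x, y, z].
In Python, from rig import * gives the robot as it stands. The module is installed in compiled form; this text tells all that it offers.
- The arm moves only by the tool jog_arm, never from a script. Its argument "rows" is a list of rows, each an object of numbers: "dx", "dy", "dz": the shift along the tool's x, y, z in units of 60 mm (1.0 is 60 mm); "yaw": the turn about the tool's z in units of 5 degrees (1.0 is 5 degrees). In form: [{"dx": .., "dy": .., "dz": .., "yaw": ..}, ...]. A call has 1 to 10 rows; each row is the pose to reach, as a shift and turn from the pose commanded when the call began, along the tool's axes at that moment; what a row does not reach only later rows make up. A row lasts 1/8 s, in which the tool goes at most 62.5 mm and 10.7 degrees, less where a joint would pass 70% of its speed; a pose out of reach is approached as far as the arm can. A call with a gripper value outside its range is refused whole. "gripper" is the gripper's target within -1 to 1 (fully open at 1, half-way at 0, shut at -1), set as the call begins (left out, the last holds). The fingers move at their own pace and stop on an object; "force" is the grip in N (left out, the last holds). Time passes only in rows, so rows that repeat a pose let the fingers close. It gives the time, the measured TCP pose, the force and the opening at its end, in the units of the state.
- get_state(): the state, without advancing time (a new reading comes with each control period).
- read_camera(name): name is "scene" or "top" or "wrist"; returns a dict with "frame" (384x512x3 uint8, red, green, blue), "z_map" (384x512 float32, m along the optical axis (not along the pixel's ray), 0 where there is no reading), "K" (3x3 intrinsics, pixels), "R" (3x3) and "t" (3): a world point X has camera coordinates R X + t; the wrist camera has in their place "mount" (4x4, takes a point from camera to tool coordinates, whose origin is the TCP and whose axes are the flange's). Camera axes: x right, y down, z forward; pixel columns grow to the right and rows downward; lengths in m; the calibration is good to about 2 mm. The wrist camera is an equidistant fisheye: a pixel r from the principal point sees the ray r / f radians off the axis. A picture is of the moment at which its call begins: read the wrist's pose just before it.
- close_job(): hands the job in, once; it reports no verdict.
Trained networks look in a picture, given as the dict that the camera call returned (one of the last four; its "shot" number tells which), for a name from the list of things; names that differ only in an ending like _2 or _b are one class to them, and where a whole thing is asked for, a point or a joint stands for the part that bears it (a point fixed in the world has none). Each returns a list of dicts, best first, with "conf" (0 to 1); they miss things now and then, are a little off and sometimes report something else, mostly with a low value. They report only what shows in the picture. A call takes as long as a camera call.
- search_frame(target, picture): "xyz" ([x, y, z] in m, in world coordinates, good to about 4 mm: the middle of the surface that is visible of it).
- silhouettes(target, picture): "region" (384x512 bool, what is visible of it).
- spot_point(target, picture): "xyz" ([x, y, z] in m, in world coordinates, good to about 4 mm: a listed point, or the origin of a listed thing).
The state is a dict: "time_s": time; "joint_positions": joint angles; "qvel": joint speeds; "effort": joint torques, N m; "position": TCP position; "tcp_rot": TCP orientation; "ft_force": force on the tool from outside, world axes, zero at the start; "wrist_torque": the same for the moment, N m; "grip_width": finger opening in m.
Only numpy, scipy, OpenCV 4.12 (cv2) and the standard library are available. Lean on these libraries where they do the work, as an engineer would, in place of code of your own. Each camera call takes 0.05 s, during which the arm holds its last target.

## Working session

There is one attempt and no reset: what is moved stays moved. The work goes in short steps, Python scripts to look and compute and a tool call to move; the robot and the scene stay as the last step left them, time stands still between calls to the robot, and variables do not carry over. Pictures are saved under pics/ and viewed, and the job is handed in when it is done.

Besides the shell and the picture viewer there is one more tool, called as name([rows], argument=value, ...), one row to a line, values as JSON. jog_arm: Moves the arm, as the interface text tells. Its arguments: {"type":"object","properties":{"rows":{"type":"array"},"gripper":{"type":"number"},"force":{"type":"number"}},"required":["rows"]}

```bash
mkdir -p pics
python3 - <<'E'
from rig import *
import cv2,numpy as np
s=get_state();print({k:np.round(v,3).tolist() for k,v in s.items()})
for n in ["scene","top"]:
    p=read_camera(n);cv2.imwrite(f"pics/{n}0.png",p["frame"][:,:,::-1])
    for t in ["stand","pin","knob","notch","cheese","heater","trays","mill","scraper"]:
        r=spot_point(t,p)
        print(n,t,[(np.round(x["xyz"],3).tolist(),round(x["conf"],2)) for x in r[:2]])
E
```

```text
{'time_s': 0.0, 'joint_positions': [1.185, 0.616, -0.013, 1.425, 0.008, 1.103, -0.04], 'qvel': [0.001, -0.001, 0.001, 0.0, -0.001, -0.0, -0.0], 'effort': [0.0, -46.921, 0.259, -17.103, 0.01, 0.01, -0.0], 'position': [0.228, -0.608, 0.23], 'tcp_rot': [-0.001, 0.984, 0.178, -0.0], 'ft_force': [0.041, -0.662, 0.306], 'wrist_torque': [-0.036, -0.008, -0.016], 'grip_width': 0.086}
scene stand [([0.576, -0.006, 0.0], 0.61), ([0.438, -0.068, 0.067], 0.16)]
scene pin [([0.505, -0.074, 0.064], 0.55)]
scene knob [([0.511, 0.007, 0.098], 0.67), ([0.632, -0.521, -0.001], 0.45)]
scene notch [([0.439, -0.069, 0.068], 0.8)]
scene cheese [([0.578, -0.012, 0.117], 0.74)]
scene heater [([0.612, -0.225, 0.002], 0.82)]
scene trays [([0.672, 0.194, 0.002], 0.82), ([0.566, 0.517, 0.0], 0.74)]
scene mill [([0.486, 0.173, 0.014], 0.5)]
scene scraper [([0.456, 0.04, 0.014], 0.87)]
top stand [([0.573, -0.005, -0.002], 0.89), ([0.393, 0.423, -0.004], 0.56)]
top pin [([0.504, -0.079, 0.062], 0.62)]
top knob [([0.512, 0.006, 0.095], 0.41)]
top notch [([0.437, -0.068, 0.068], 0.69)]
top cheese [([0.579, -0.01, 0.114], 0.63)]
top heater []
top trays [([0.673, 0.19, -0.001], 0.92)]
top mill []
top scraper [([0.454, 0.044, 0.01], 0.85)]
```

View pics/scene0.png

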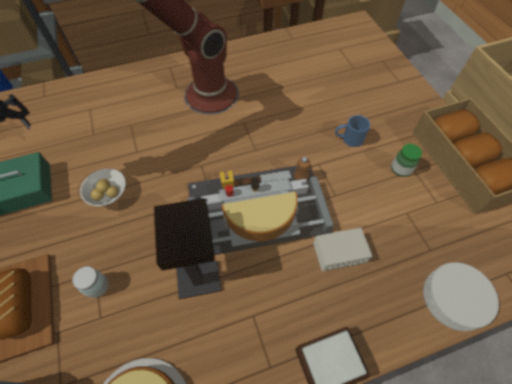

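View pics/top0.png

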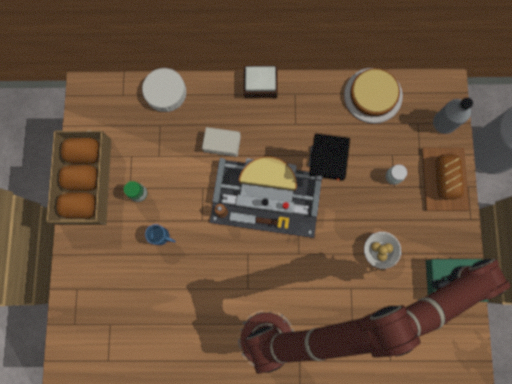

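The heater is at the stand's −y end, so the target is −0.040. Next I fit the stand pose.

```bash
cat > h.py <<'E'
from rig import *
import cv2,numpy as np
from scipy.optimize import least_squares
from scipy.spatial.transform import Rotation as Rn
M={"stand":(0,0),"pin":(-60,-80),"knob":(-60,0),"notch":(-127,-80),"cheese":(4,0),"heater":(70,-210)}
def fit(obs,w=None):
    f=lambda p:np.concatenate([(np.array([[np.cos(p[2]),-np.sin(p[2])],[np.sin(p[2]),np.cos(p[2])]])@(np.array(M[n])/1000)+p[:2]-x[:2])*1000 for n,x in obs])
    r=least_squares(f,[.575,0,-.1],loss="soft_l1",f_scale=4);return r.x,f(r.x).reshape(-1,2)
def S2W(p,q):
    c,s=np.cos(p[2]),np.sin(p[2]);return np.array([c*q[0]-s*q[1]+p[0],s*q[0]+c*q[1]+p[1]])
def state():
    s=get_state();w=s["tcp_rot"];R=Rn.from_quat([w[1],w[2],w[3],w[0]]).as_matrix();return s,R
def cloud(p):
    z=p["z_map"];v,u=np.mgrid[:z.shape[0],:z.shape[1]];K=p["K"]
    c=np.stack([(u-K[0,2])/K[0,0]*z,(v-K[1,2])/K[1,1]*z,z],-1);return (c-p["t"])@p["R"]
E
python3 - <<'E'
from h import *
obs=[]
for n in ["scene","top"]*2:
    p=read_camera(n);C=cloud(p)
    for t in M:
        r=spot_point(t,p)
        if r and r[0]["conf"]>.4: obs.append((t,np.array(r[0]["xyz"])))
    for t in ["pin","knob"]:
        r=silhouettes(t,p)
        if r:
            m=r[0]["region"]&(p["z_map"]>0);q=C[m];top=q[q[:,2]>q[:,2].max()-.006];print(n,t,m.sum(),np.round(np.median(q,0),4),np.round(top.mean(0),4),len(top))
    if n=="top":
        for nm,lo,hi in [("cheese",.108,.124),]:
            m=(C[...,2]>lo)&(C[...,2]<hi)&(abs(C[...,0]-.62)<.08)&(abs(C[...,1])<.14)&(p["z_map"]>0)
            q=C[m][:,:2];
            # front edge
            b=[]
            for y in np.arange(-.09,.08,.01):
                k=q[abs(q[:,1]-y)<.005]
                if len(k):b.append((y,k[:,0].min()))
            b=np.array(b);print(np.polyfit(b[:,0],b[:,1],1))
x,res=fit(obs);print(x,np.degrees(x[2]))
for o,r in zip(obs,res):print(o[0],np.round(r,1))
for n in M:print(n,np.round(S2W(x,np.array(M[n])/1000),4))
E
```

```text
scene pin 82 [ 0.5126 -0.0741  0.0955] [ 0.507  -0.0733  0.0982] 41
scene knob 8322 [ 0.6065 -0.0041  0.0576] [ 0.5966 -0.1604  0.2353] 7
top pin 41 [ 0.4994 -0.0727  0.0981] [ 0.5003 -0.075   0.1023] 14
[0.14623118 0.57653434]
scene knob 101 [0.5236 0.0032 0.1122] [0.5181 0.0041 0.1143] 53
top pin 6421 [ 0.5513 -0.0084  0.0483] [ 0.6122 -0.0111  0.1292] 42
[0.13900053 0.57637135]
[ 0.57400373 -0.00636435 -0.16121002] -9.236654020558854
stand [-1.   1.3]
pin [-2.2  0.1]
knob [ 2.9 -0.8]
notch [-131.2 -584.9]
cheese [1.2 3.8]
heater [ 2.9 -0.1]
stand [ 0.4 -3.4]
knob [ 2.3 -1.7]
notch [-3.8  2.4]
cheese [4.  1.2]
stand [1.4 0.7]
pin [-1.8 -0.5]
knob [ 5.1 -1.7]
notch [-5.1  2.2]
cheese [-0.4  2.5]
heater [0.7 0.5]
stand [ 2.  -4.8]
knob [-1.5 -1.7]
notch [-1.8  0.8]
cheese [-0.   3.2]
stand [ 0.574  -0.0064]
pin [ 0.5019 -0.0757]
knob [0.5148 0.0033]
notch [ 0.4358 -0.0649]
cheese [ 0.578 -0.007]
heater [ 0.6094 -0.2249]
```

```bash
cat >> h.py <<'E'
def go(target,heading):
    s,R=state();d=R.T@(np.array(target)-s["position"])/.06
    h=np.degrees(np.arctan2(R[1,0],R[0,0]));y=((h-heading+90)%180-90)/5
    print("t",s["time_s"],"pos",np.round(s["position"],4),"head",round(h,2),"F",np.round(s["ft_force"],1),"w",round(s["grip_width"],4),"-> d",np.round(d,3),"yaw",round(y,3))
E
python3 -c "
from h import *
go([.50,-.077,.19],-9.2);print(read_camera('wrist')['mount'])"
```

```text
t 2.8 pos [ 0.2283 -0.6086  0.2313] head 20.56 F [ 0.6 -0.9 -0. ] w 0.0854 -> d [ 7.352 -6.705  0.689] yaw 5.952
[[-8.62909809e-04 -9.47980684e-01 -3.18326684e-01  8.01531910e-02]
 [ 9.99999584e-01 -7.24018580e-04 -5.54630918e-04  2.08781075e-04]
 [ 2.95304963e-04 -3.18327030e-01  9.47980915e-01 -1.42458642e-01]
 [ 0.00000000e+00  0.00000000e+00  0.00000000e+00  1.00000000e+00]]
```

jog_arm([
  {"dx": 0.8,"dy": -0.7,"dz": 0,"yaw": 1},
  {"dx": 1.6,"dy": -1.4,"dz": 0,"yaw": 2},
  {"dx": 2.3,"dy": -2.1,"dz": 0,"yaw": 3},
  {"dx": 3.0,"dy": -2.75,"dz": 0,"yaw": 4},
  {"dx": 3.7,"dy": -3.4,"dz": 0,"yaw": 5},
  {"dx": 4.45,"dy": -4.1,"dz": 0,"yaw": 5.95},
  {"dx": 5.2,"dy": -4.75,"dz": 0,"yaw": 5.95},
  {"dx": 5.9,"dy": -5.4,"dz": 0.1,"yaw": 5.95},
  {"dx": 6.6,"dy": -6.05,"dz": 0.4,"yaw": 5.95},
  {"dx": 7.35,"dy": -6.7,"dz": 0.69,"yaw": 5.95},
], gripper=0.2)

```text
time_s: 4.1
position: [0.501, -0.0759, 0.19]
tcp_rot: [0.0, 0.997, -0.08, 0.001]
ft_force: [0.5, 0.1, 0.3]
grip_width: 0.0513
```

jog_arm([
  {"dx": 0},
  {"dx": 0},
])

```text
invalid input
```

```bash
cat > look.py <<'E'
import sys
from h import *
s,R=state();p=read_camera("wrist");print(s["time_s"],np.round(s["position"],4),p["K"][0,0],p["K"][:2,2])
cv2.imwrite(f"pics/{sys.argv[1]}.png",p["frame"][:,:,::-1])
obs=[]
for t in sys.argv[2:]:
    r=spot_point(t,p);print(t,[(np.round(x["xyz"],4).tolist(),round(x["conf"],2)) for x in r[:2]])
    if r and r[0]["conf"]>.4:obs.append((t,r[0]["xyz"]))
if len(obs)>1:
    x,res=fit(obs);print(x,np.degrees(x[2]),res.round(1).tolist())
    for n in M:print(n,np.round(S2W(x,np.array(M[n])/1000),4))
E
python3 look.py w1 stand pin knob notch cheese
```

```text
4.1 [ 0.501  -0.0759  0.19  ] 297.3186396354542 [254.69212681 187.16921024]
stand [([0.574, -0.0087, -0.0006], 0.82)]
pin [([0.506, -0.0735, 0.0645], 0.71)]
knob []
notch [([0.4402, -0.0663, 0.0623], 0.73)]
cheese [([0.577, -0.0045, 0.1216], 0.96)]
[ 0.5750412  -0.00454707 -0.13544472] -7.76041092866014 [[1.0, 4.2], [-1.2, -2.2], [-1.8, -0.4], [2.0, -0.6]]
stand [ 0.575  -0.0045]
pin [ 0.5048 -0.0757]
knob [0.5156 0.0036]
notch [ 0.4384 -0.0667]
cheese [ 0.579  -0.0051]
heater [ 0.616  -0.2221]
```

View pics/w1.png

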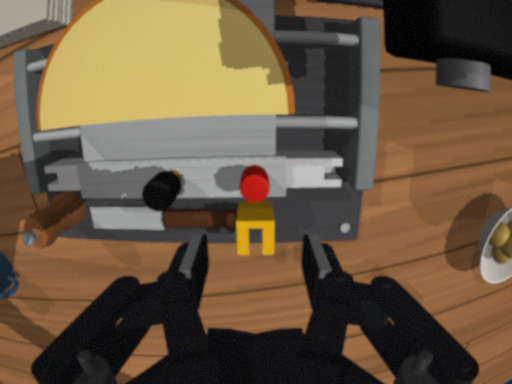

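The wrist picture shows the red pin head at (255,184), the notch just below it at (255,235), the knob at (162,189), and the heater head top right. Next I measure these precisely with colour and depth.

```bash
cat >> h.py <<'E'
def wcloud(p,s,R):
    z=p["z_map"];v,u=np.mgrid[:z.shape[0],:z.shape[1]];K=p["K"]
    a=(u-K[0,2])/K[0,0];b=(v-K[1,2])/K[1,1];th=np.hypot(a,b);k=np.where(th>1e-6,np.tan(th)/np.maximum(th,1e-9),1)
    c=np.stack([a*k*z,b*k*z,z],-1);T=p["mount"];t=c@T[:3,:3].T+T[:3,3]
    return t@R.T+s["position"]
def redtop(p,C):
    f=p["frame"].astype(int);m=(f[...,0]>110)&(f[...,1]<60)&(f[...,2]<60)&(p["z_map"]>0)
    q=C[m];zt=np.percentile(q[:,2],95);q=q[abs(q[:,2]-zt)<.004];(c,r)=cv2.minEnclosingCircle((q[:,:2]*1000).astype(np.float32))
    print("red top z",round(zt,4),"circle",np.round(c,1),"r",round(r,1),"mean",np.round(q.mean(0)*1000,1),len(q))
def yellow(p,C,lo=.061,hi=.071):
    f=p["frame"].astype(int);m=(f[...,0]>120)&(f[...,1]>100)&(f[...,2]<60)&(p["z_map"]>0)&(C[...,2]>lo)&(C[...,2]<hi)&(C[...,0]<.49)
    q=C[m];print("yel",len(q),q[:,2].mean())
    return q
E
python3 - <<'E'
from h import *
s,R=state();p=read_camera("wrist");C=wcloud(p,s,R)
redtop(p,C);q=yellow(p,C)
r=cv2.minAreaRect((q[:,:2]*1000).astype(np.float32));print(r)
# frame-aligned extents for several angles
for a in [-7,-8,-9,-10]:
    t=np.radians(a);e=q[:,:2]@np.array([[np.cos(t),-np.sin(t)],[np.sin(t),np.cos(t)]])*1000
    print(a,np.percentile(e,[1,99],axis=0).round(1).tolist())
f=p["frame"].astype(int)
m=(C[...,2]>.112)&(C[...,2]<.124)&(p["z_map"]>0)&(f[...,0]>150);Q=C[m][:,:2]
b=[]
for y in np.arange(-.1,.09,.01):
    k=Q[abs(Q[:,1]-y)<.002]
    if len(k):b.append((y,np.percentile(k[:,0],1)))
b=np.array(b);c=np.polyfit(b[:,0],b[:,1],1);print("cheese edge",c,np.degrees(np.arctan(-c[0])),(b[:,1]-np.polyval(c,b[:,0])).round(3))
# knob top
m=(C[...,2]>.108)&(C[...,2]<.118)&(f.max(-1)<60)&(abs(C[...,0]-.515)<.03)&(abs(C[...,1]-.003)<.03);k=C[m]
(cc,rr)=cv2.minEnclosingCircle((k[:,:2]*1000).astype(np.float32));print("knob",cc,rr,k.mean(0),len(k))
E
```

```text
red top z 0.0988 circle [501.6 -76.6] r 12.7 mean [502.1 -76.6  97.7] 653
yel 942 0.065766984978384
((438.7685546875, -66.72700500488281), (37.82756042480469, 39.609336853027344), 81.2705078125)
-7 [[424.3, -31.6], [462.8, 5.5]]
-8 [[424.4, -23.7], [462.9, 13.3]]
-9 [[424.4, -16.0], [462.9, 21.3]]
-10 [[424.4, -8.4], [462.9, 29.2]]
cheese edge [0.15019891 0.57767907] -8.5419113396279 [-0.    -0.     0.     0.    -0.     0.     0.     0.    -0.001  0.
  0.     0.    -0.    -0.     0.    -0.     0.    -0.    -0.   ]
knob (513.1201171875, 2.1397948265075684) 14.23939037322998 [0.51418986 0.00070376 0.11334706] 794
```

```bash
python3 -c "
from h import *
go([.5017,-.0766,.069],-8.6)"
```

```text
t 4.45 pos [ 0.4996 -0.0793  0.1904] head -9.37 F [-1.3  0.2 -0.2] w 0.0512 -> d [ 0.025 -0.052  2.023] yaw -0.154
```

Run:
```python
from h import *
for i in range(4):
    s,R=state();print(s["time_s"],np.round(s["position"],4),np.round(s["qvel"],3)); p=read_camera("wrist");C=wcloud(p,s,R);redtop(p,C)
go([.5017,-.0766,.069],-8.6)
```

```text
4.45 [ 0.4996 -0.0793  0.1904] [ 0.011 -0.004 -0.001  0.001 -0.002 -0.004 -0.003]
red top z 0.0989 circle [501.2 -76.8] r 12.7 mean [502.  -76.6  97.7] 642
4.5 [ 0.4996 -0.0793  0.1904] [ 0.004 -0.002 -0.005 -0.001 -0.005 -0.001 -0.001]
red top z 0.0988 circle [501.3 -76.5] r 12.7 mean [502.  -76.7  97.7] 648
4.55 [ 0.4997 -0.0792  0.1904] [-0.001  0.003 -0.007 -0.001 -0.004 -0.    -0.003]
red top z 0.0988 circle [501.4 -76.4] r 12.7 mean [502.1 -76.6  97.7] 647
4.6 [ 0.4997 -0.0789  0.1904] [-0.002  0.003 -0.009 -0.001  0.    -0.001 -0.   ]
red top z 0.0989 circle [501.5 -76.4] r 12.7 mean [502.  -76.6  97.7] 649
t 4.65 pos [ 0.4998 -0.0786  0.1903] head -9.33 F [-0.3  0.2  0.4] w 0.0509 -> d [ 0.025 -0.039  2.022] yaw -0.146
```

jog_arm([
  {"dx": 0.03,"dy": -0.01,"dz": 0.7,"yaw": -0.12},
  {"dx": 0.03,"dy": -0.01,"dz": 1.3,"yaw": -0.12},
  {"dx": 0.03,"dy": -0.01,"dz": 1.75,"yaw": -0.12},
  {"dx": 0.03,"dy": -0.01,"dz": 2.02,"yaw": -0.12},
  {"dx": 0.03,"dy": -0.01,"dz": 2.02,"yaw": -0.12},
  {"dx": 0.03,"dy": -0.01,"dz": 2.02,"yaw": -0.12},
])

```text
time_s: 5.4
position: [0.5024, -0.0774, 0.0695]
tcp_rot: [0.0, 0.997, -0.075, 0.001]
ft_force: [0.1, -0.7, 0.1]
grip_width: 0.0512
```

```bash
cat > q.py <<'E'
import sys
from h import *
go(eval(sys.argv[1]),float(sys.argv[2]))
s,R=state();p=read_camera("wrist");C=wcloud(p,s,R)
try: redtop(p,C)
except Exception as e: print(e)
cv2.imwrite(f"pics/{sys.argv[3]}.png",p["frame"][:,:,::-1])
E
python3 q.py "[.5017,-.0766,.069]" -8.6 w2
```

```text
t 5.4 pos [ 0.5024 -0.0774  0.0695] head -8.63 F [ 0.1 -0.7  0.1] w 0.0512 -> d [-0.014 -0.012  0.008] yaw -0.006
red top z 0.0987 circle [502.7 -76.4] r 11.8 mean [503.3 -76.5  97.8] 1443
```

View pics/w2.png

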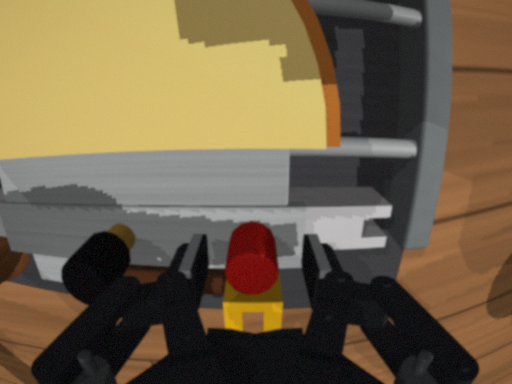

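The pin head, at (251,260), sits between the open jaws. I'll close the gripper on it.

jog_arm([
  {"dx": 0},
  {"dx": 0},
  {"dx": 0},
  {"dx": 0},
  {"dx": 0},
  {"dx": 0},
], gripper=-1, force=30)

```text
invalid input
```

jog_arm([
  {"dx": 0,"dy": 0,"dz": 0,"yaw": 0},
  {"dx": 0,"dy": 0,"dz": 0,"yaw": 0},
  {"dx": 0,"dy": 0,"dz": 0,"yaw": 0},
  {"dx": 0,"dy": 0,"dz": 0,"yaw": 0},
], gripper=-1, force=30)

```text
time_s: 5.95
position: [0.5024, -0.077, 0.0696]
tcp_rot: [-0.0, 0.997, -0.075, 0.001]
ft_force: [-0.8, 0.1, 5.7]
grip_width: 0.0251
```

jog_arm([
  {"dx": 0,"dy": 0,"dz": -0.2,"yaw": 0},
  {"dx": 0,"dy": 0,"dz": -0.5,"yaw": 0},
  {"dx": 0,"dy": 0,"dz": -0.9,"yaw": 0},
  {"dx": 0,"dy": 0,"dz": -0.95,"yaw": 0},
  {"dx": -0.4,"dy": 0,"dz": -0.95,"yaw": 0},
  {"dx": -0.85,"dy": 0,"dz": -0.95,"yaw": 0},
  {"dx": -1.117,"dy": 0,"dz": -0.95,"yaw": 0},
  {"dx": -1.117,"dy": 0,"dz": -0.95,"yaw": 0},
  {"dx": -1.117,"dy": 0,"dz": -0.95,"yaw": 0},
])

```text
time_s: 7.08
position: [0.4366, -0.0671, 0.1256]
tcp_rot: [-0.0, 0.997, -0.075, 0.001]
ft_force: [1.1, -0.4, -0.6]
grip_width: 0.0245
```

```bash
python3 q.py "[.4356,-.0668,.073]" -8.6 w3
python3 - <<'E'
from h import *
s,R=state();p=read_camera("wrist");C=wcloud(p,s,R);q=yellow(p,C,.06,.072)
t=np.radians(-8.6);e=q[:,:2]@np.array([[np.cos(t),-np.sin(t)],[np.sin(t),np.cos(t)]])*1000
print(np.percentile(e,[1,50,99],axis=0).round(1))
E
```

```text
t 7.075 pos [ 0.4366 -0.0671  0.1256] head -8.59 F [ 1.1 -0.4 -0.6] w 0.0245 -> d [-0.018 -0.002  0.877] yaw 0.003
red top z 0.1547 circle [435.9 -67.7] r 12.5 mean [437.6 -68.6 153.7] 1576
yel 1920 0.06574532097056814
[[425.  -19.5]
 [448.4  -0. ]
 [463.1  18. ]]
```

View pics/w3.png

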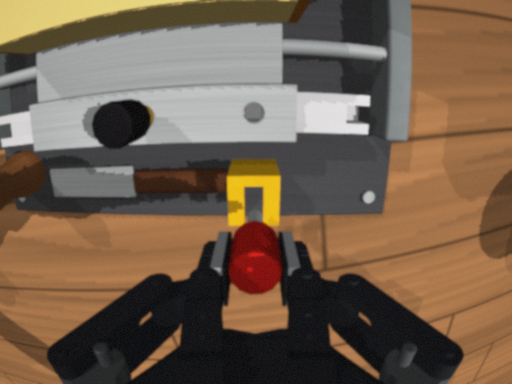

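jog_arm([
  {"dx": -0.02,"dy": -0.01,"dz": 0.2,"yaw": 0},
  {"dx": -0.02,"dy": -0.01,"dz": 0.35,"yaw": 0},
  {"dx": -0.02,"dy": -0.01,"dz": 0.5,"yaw": 0},
])

```text
time_s: 7.55
position: [0.4343, -0.0662, 0.0947]
tcp_rot: [-0.0, 0.997, -0.075, -0.0]
ft_force: [-0.1, -0.9, -1.4]
grip_width: 0.0249
```

```bash
python3 q.py "[.4356,-.0668,.073]" -8.6 w4
```

```text
t 7.55 pos [ 0.4343 -0.0662  0.0947] head -8.59 F [-0.1 -0.9 -1.4] w 0.0249 -> d [0.023 0.007 0.362] yaw 0.002
red top z 0.1237 circle [433.4 -67.3] r 13.1 mean [434.8 -67.2 122.7] 1705
```

View pics/w4.png

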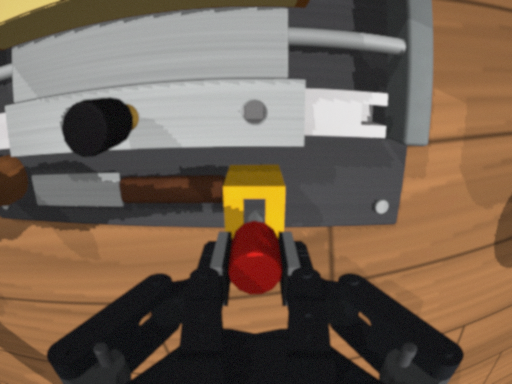

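jog_arm([
  {"dx": 0.015,"dy": 0,"dz": 0.12,"yaw": 0},
  {"dx": 0.015,"dy": 0,"dz": 0.24,"yaw": 0},
  {"dx": 0.015,"dy": 0,"dz": 0.33,"yaw": 0},
  {"dx": 0.015,"dy": 0,"dz": 0.36,"yaw": 0},
  {"dx": 0.015,"dy": 0,"dz": 0.36,"yaw": 0},
])

```text
time_s: 8.22
position: [0.4354, -0.0663, 0.0741]
tcp_rot: [-0.0, 0.997, -0.075, -0.0]
ft_force: [0.1, -0.8, -0.7]
grip_width: 0.0251
```

```bash
python3 q.py "[.4356,-.0668,.073]" -8.6 w5
```

```text
t 8.225 pos [ 0.4354 -0.0663  0.0741] head -8.59 F [ 0.1 -0.8 -0.7] w 0.0251 -> d [0.005 0.007 0.018] yaw 0.002
red top z 0.1031 circle [434.9 -67.2] r 12.7 mean [436.1 -67.4 102.1] 1703
```

View pics/w5.png

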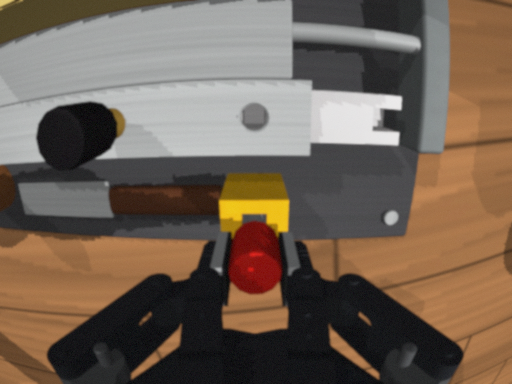

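jog_arm([
  {"dx": 0,"dy": 0,"dz": 0.01,"yaw": 0},
  {"dx": 0,"dy": 0,"dz": 0.01,"yaw": 0},
])

```text
time_s: 8.52
position: [0.4355, -0.0664, 0.0737]
tcp_rot: [-0.0, 0.997, -0.075, 0.0]
ft_force: [0.2, -0.1, -1.2]
grip_width: 0.0252
```

jog_arm([
  {"dx": 0,"dy": 0,"dz": 0.01,"yaw": 0},
  {"dx": 0,"dy": 0,"dz": 0.0,"yaw": 0},
  {"dx": 0,"dy": 0,"dz": 0,"yaw": 0},
  {"dx": 0,"dy": 0,"dz": 0,"yaw": 0},
], gripper=0.2)

```text
time_s: 9.02
position: [0.4354, -0.0663, 0.0736]
tcp_rot: [-0.0, 0.997, -0.075, 0.0]
ft_force: [-0.7, 0.1, 0.9]
grip_width: 0.0515
```

jog_arm([
  {"dx": 0,"dy": 0,"dz": -0.3,"yaw": 0},
  {"dx": 0,"dy": 0,"dz": -0.8,"yaw": 0},
  {"dx": 0,"dy": 0,"dz": -1.3,"yaw": 0},
  {"dx": 0,"dy": 0,"dz": -1.5,"yaw": 0},
  {"dx": 0,"dy": 0,"dz": -1.5,"yaw": 0},
])

```text
time_s: 9.65
position: [0.4356, -0.0664, 0.1638]
tcp_rot: [-0.0, 0.997, -0.075, 0.001]
ft_force: [-0.1, 0.4, -0.3]
grip_width: 0.0514
```

```bash
python3 q.py "[.5133,.0021,.165]" -8.6 w6;python3 - <<'E'
from h import *
s,R=state();p=read_camera("wrist");C=wcloud(p,s,R);f=p["frame"].astype(int)
m=(C[...,2]>.108)&(C[...,2]<.118)&(f.max(-1)<60)&(abs(C[...,0]-.515)<.03)&(abs(C[...,1]-.003)<.03);k=C[m]
(cc,rr)=cv2.minEnclosingCircle((k[:,:2]*1000).astype(np.float32));print("knob",cc,rr,k.mean(0),len(k))
E
```

```text
t 9.65 pos [ 0.4356 -0.0664  0.1638] head -8.59 F [-0.1  0.4 -0.3] w 0.0514 -> d [ 1.11  -1.322 -0.019] yaw 0.002
red top z 0.1029 circle [434.8 -67.1] r 12.3 mean [435.5 -67.3 101.8] 783
knob (512.8510131835938, 1.7111153602600098) 13.522377967834473 [0.5129502  0.00052583 0.11342743] 1115
```

View pics/w6.png

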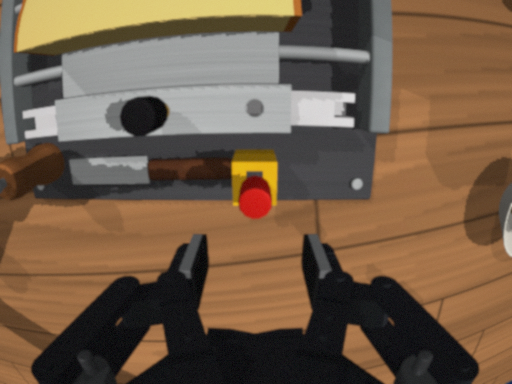

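jog_arm([
  {"dx": 0.4,"dy": -0.45,"dz": 0,"yaw": 0},
  {"dx": 0.8,"dy": -0.95,"dz": 0,"yaw": 0},
  {"dx": 1.105,"dy": -1.318,"dz": 0.1,"yaw": 0},
  {"dx": 1.105,"dy": -1.318,"dz": 0.5,"yaw": 0},
  {"dx": 1.105,"dy": -1.318,"dz": 1.0,"yaw": 0},
  {"dx": 1.105,"dy": -1.318,"dz": 1.3,"yaw": 0},
  {"dx": 1.105,"dy": -1.318,"dz": 1.4,"yaw": 0},
  {"dx": 1.105,"dy": -1.318,"dz": 1.4,"yaw": 0},
])

```text
time_s: 10.75
position: [0.5123, 0.0019, 0.0788]
tcp_rot: [0.0, 0.997, -0.075, -0.001]
ft_force: [-0.2, 0.5, -0.5]
grip_width: 0.051
```

```bash
python3 q.py "[.513,.0019,.08]" -8.6 w7
```

```text
t 10.75 pos [0.5123 0.0019 0.0788] head -8.59 F [-0.2  0.5 -0.5] w 0.051 -> d [ 0.011 -0.001 -0.02 ] yaw 0.002
red top z 0.1026 circle [432.  -61.4] r 10.2 mean [431.6 -60.5 101.8] 158
```

View pics/w7.png

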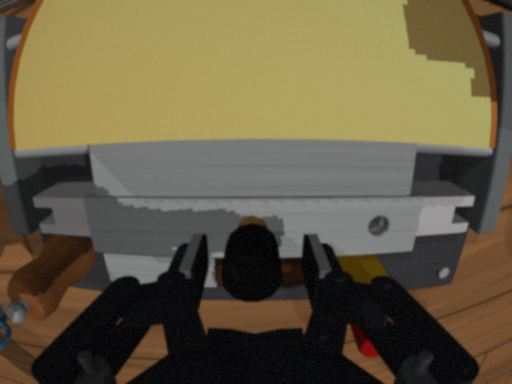

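jog_arm([
  {"dx": 0,"dy": 0,"dz": 0,"yaw": 0},
  {"dx": 0,"dy": 0,"dz": 0,"yaw": 0},
  {"dx": 0,"dy": 0,"dz": 0,"yaw": 0},
  {"dx": 0,"dy": 0,"dz": 0,"yaw": 0},
], gripper=-1, force=60)

```text
time_s: 11.3
position: [0.5134, 0.0023, 0.0805]
tcp_rot: [-0.0, 0.997, -0.075, 0.001]
ft_force: [-0.8, 0.5, 5.9]
grip_width: 0.0271
```

jog_arm([
  {"dx": 0,"dy": 0,"dz": -0.08,"yaw": 0},
  {"dx": 0,"dy": 0,"dz": -0.16,"yaw": 0},
  {"dx": 0,"dy": 0,"dz": -0.22,"yaw": 0},
  {"dx": 0,"dy": 0,"dz": -0.26,"yaw": 0},
  {"dx": 0,"dy": 0,"dz": -0.26,"yaw": 0},
])

```text
time_s: 11.92
position: [0.5133, 0.0023, 0.0952]
tcp_rot: [-0.0, 0.997, -0.075, 0.001]
ft_force: [4.7, 2.0, -6.8]
grip_width: 0.0267
```

```bash
cat > k.py <<'E'
import sys
from h import *
go([.513,.0019,.095],-8.6)
s,R=state();p=read_camera("wrist");C=wcloud(p,s,R);f=p["frame"].astype(int)
m=(C[...,2]>.105)&(C[...,2]<.14)&(f.max(-1)<70)&(np.hypot(C[...,0]-s["position"][0],C[...,1]-s["position"][1])<.012);k=C[m];print("knob top z",np.percentile(k[:,2],[50,90,97]).round(4),len(k))
# carriage pos: cheese right edge extents in stand frame
P=[.5742,-.0062,np.radians(-8.6)]
cz,sz=np.cos(P[2]),np.sin(P[2]);d=C[...,:2]-P[:2];X=d[...,0]*cz+d[...,1]*sz;Y=-d[...,0]*sz+d[...,1]*cz
m=(abs(C[...,2]-.062)<.004)&(X>-77)&(abs(X+.074)<.004);y=Y[m];print("plate y",np.percentile(y,[1,99]).round(4) if len(y) else None)
m=(C[...,2]>.11)&(C[...,2]<.122)&(f[...,0]>120)&(X<.03)&(X>.004);y=Y[m];print("cheese y",np.percentile(y,[.5,99.5]).round(4))
cv2.imwrite(f"pics/{sys.argv[1]}.png",p["frame"][:,:,::-1])
E
python3 k.py w8
```

```text
t 11.925 pos [0.5133 0.0023 0.0952] head -8.58 F [ 4.7  2.  -6.8] w 0.0267 -> d [-0.004  0.006  0.004] yaw 0.005
knob top z [0.1284 0.1291 0.1295] 1777
plate y [-0.1091  0.1063]
cheese y [-0.1079  0.1046]
```

View pics/w8.png

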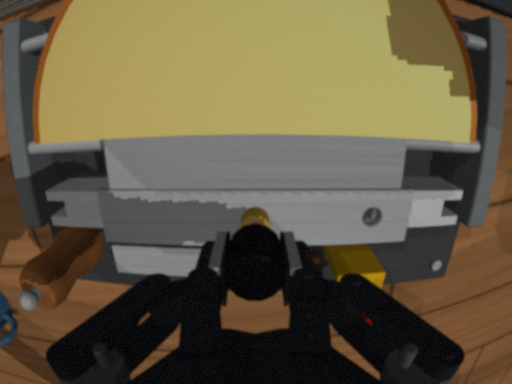

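jog_arm([
  {"dx": 0,"dy": 0.1,"dz": 0,"yaw": 0},
  {"dx": 0,"dy": 0.22,"dz": 0,"yaw": 0},
  {"dx": 0,"dy": 0.35,"dz": 0,"yaw": 0},
  {"dx": 0,"dy": 0.48,"dz": 0,"yaw": 0},
  {"dx": 0,"dy": 0.58,"dz": 0,"yaw": 0},
  {"dx": 0,"dy": 0.65,"dz": 0,"yaw": 0},
  {"dx": 0,"dy": 0.667,"dz": 0,"yaw": 0},
  {"dx": 0,"dy": 0.667,"dz": 0,"yaw": 0},
  {"dx": 0,"dy": 0.667,"dz": 0,"yaw": 0},
])

```text
time_s: 13.1
position: [0.5073, -0.038, 0.0952]
tcp_rot: [0.0, 0.997, -0.075, 0.001]
ft_force: [4.8, 1.1, -7.0]
grip_width: 0.0266
```

```bash
python3 k.py w9
```

```text
t 13.1 pos [ 0.5073 -0.038   0.0952] head -8.61 F [ 4.8  1.1 -7. ] w 0.0266 -> d [-0.006 -0.672  0.004] yaw -0.002
knob top z [0.1284 0.1291 0.1294] 1791
plate y [-0.1499  0.0655]
cheese y [-0.1491  0.0642]
```

View pics/w9.png

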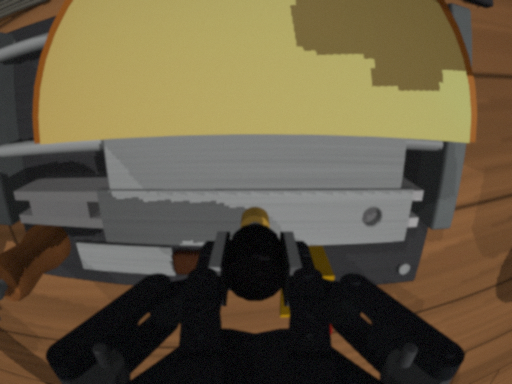

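jog_arm([
  {"dx": 0,"dy": -0.008,"dz": 0.06,"yaw": 0},
  {"dx": 0,"dy": -0.008,"dz": 0.12,"yaw": 0},
  {"dx": 0,"dy": -0.008,"dz": 0.18,"yaw": 0},
  {"dx": 0,"dy": -0.008,"dz": 0.24,"yaw": 0},
  {"dx": 0,"dy": -0.008,"dz": 0.27,"yaw": 0},
  {"dx": 0,"dy": -0.008,"dz": 0.27,"yaw": 0},
  {"dx": 0,"dy": -0.008,"dz": 0.27,"yaw": 0},
])

```text
time_s: 14.02
position: [0.5074, -0.0376, 0.0805]
tcp_rot: [0.0, 0.997, -0.075, 0.001]
ft_force: [1.9, -0.7, 6.6]
grip_width: 0.0266
```

```bash
python3 k.py w10
```

```text
t 14.025 pos [ 0.5074 -0.0376  0.0805] head -8.61 F [ 1.9 -0.7  6.6] w 0.0266 -> d [-0.006 -0.666 -0.242] yaw -0.002
knob top z [0.1138 0.1145 0.1148] 1793
plate y [-0.1502  0.0656]
cheese y [-0.1485  0.0637]
```

View pics/w10.png

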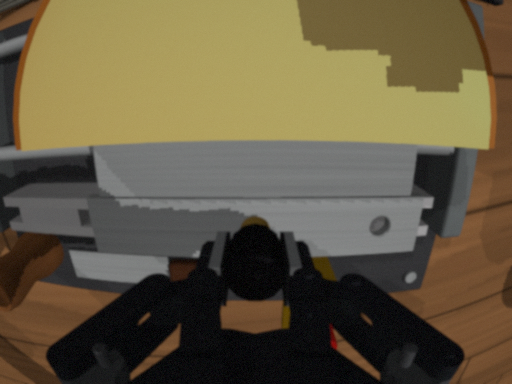

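jog_arm([
  {"dx": 0,"dy": 0,"dz": 0.02,"yaw": 0},
  {"dx": 0,"dy": 0,"dz": 0.02,"yaw": 0},
  {"dx": 0,"dy": 0,"dz": 0.02,"yaw": 0},
  {"dx": 0,"dy": 0,"dz": 0.02,"yaw": 0},
])

```text
time_s: 14.58
position: [0.5075, -0.0376, 0.0804]
tcp_rot: [0.0, 0.997, -0.075, 0.001]
ft_force: [-0.1, -0.6, 14.9]
grip_width: 0.0265
```

```bash
python3 k.py w11
python3 - <<'E'
from h import *
for n in ["scene","top"]:
    p=read_camera(n);cv2.imwrite(f"pics/{n}9.png",cv2.resize(p["frame"][100:290,130:400][:,:,::-1],None,fx=2.9,fy=2.9,interpolation=cv2.INTER_CUBIC))
    C=cloud(p)
    try: redtop(p,C)
    except Exception as e: print(e)
    for t in ["pin","knob","mill","scraper"]:
        print(n,t,[(np.round(x["xyz"],3).tolist(),round(x["conf"],2)) for x in spot_point(t,p)[:2]])
E
```

```text
t 14.575 pos [ 0.5075 -0.0376  0.0804] head -8.61 F [-0.1 -0.6 14.9] w 0.0265 -> d [-0.007 -0.665 -0.243] yaw -0.003
knob top z [0.1137 0.1144 0.1147] 1785
plate y [-0.15    0.0661]
cheese y [-0.1485  0.064 ]
red top z 0.1038 circle [434.4 -67.7] r 4.1 mean [433.7 -68.1 102.5] 5
scene pin []
scene knob [([0.505, -0.037, 0.095], 0.68), ([0.63, -0.519, -0.005], 0.47)]
scene mill [([0.485, 0.178, 0.011], 0.8)]
scene scraper [([0.457, 0.041, 0.018], 0.64), ([0.486, 0.175, 0.014], 0.54)]
red top z 0.2163 circle [ 573.9 -258. ] r 0.0 mean [ 573.9 -258.   216.3] 1
top pin []
top knob []
top mill [([0.492, 0.175, 0.011], 0.7)]
top scraper [([0.453, 0.043, 0.013], 0.62), ([0.332, -0.447, 0.001], 0.4)]
```

View pics/scene9.png

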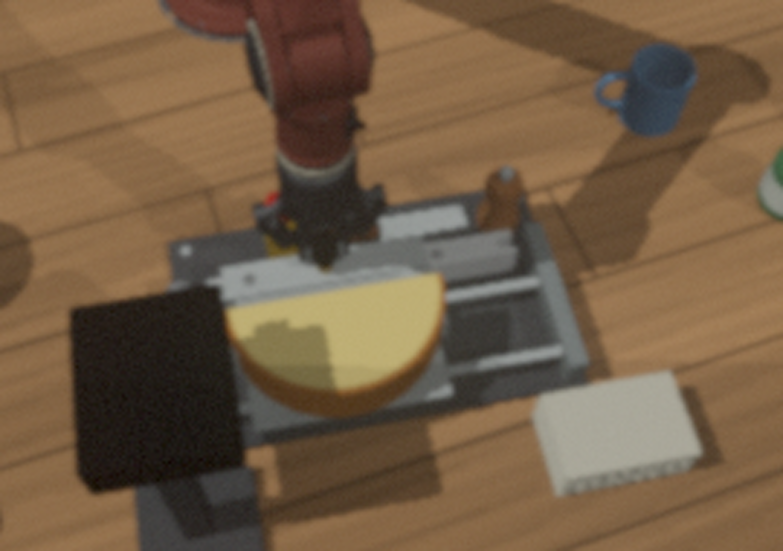

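The scene picture shows the cheese shifted toward the heater, the pin still in the bracket at about (275,205), and the mill and mug in place. When I pressed down further, the force rose from 6.6 to 14.9 N while the height stayed put, so the plunger is at its stop.

```bash
python3 -c "
from rig import *
print(close_job())"
```

```text
the job is handed in; nothing more can be done
None
```

I moved the half cheese one hole closer to the heater, and handed in at about 15 s with the gripper still holding the plunger knob. No verdict was reported.

- **Pin:** I drew the red pin out, lowered it into the bracket notch and let go. Afterwards its head top measured about 103 mm above the table, so the head rests on the bracket plate. In the final scene camera picture only a few of its pixels showed, but they put it at the same place and height. The networks no longer found the pin at the end because the gripper hid it.
- **Carriage:** I lifted the plunger about 15 mm and slid the carriage toward −y, the heater's side. The tool ended about 40 mm along, and the plate and cheese edges about 40 to 41 mm.
- **Plunger:** It is home in the new hole. The knob top is back at 114 mm, and pressing further raised the force from 6.6 to 14.9 N with no downward movement. I left that light push on.
- **Surroundings:** The mill and scraper were found where they started, within the networks' accuracy. The mug looked unmoved in the picture, but I did not measure the jars, mug or bowl. The arm never came near the heater.

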